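# Fit the gauge bar and hold the telescoping gauge arm at the rider

## Robot

A 7-joint arm with a two-finger parallel gripper is mounted at the origin on the work surface. World frame = base frame: x ahead of the robot, y to its left, z up, the work surface at z = 0. Lengths are in m, angles in rad, forces in N, time in s.
With the tool pointing down it reaches from about 0.425 to 0.95 m from the base axis. Payload 16.7 kg.
Tool frame: the origin (TCP) lies at the very end of the fingers, on their centre line; the grasp point (between the pads) lies 19 mm behind it; z points along the fingers, y is the line along which they close (so a half turn about z gives the same grasp; the last joint's range is limited). The gripper opens to 94 mm and grips with 3 to 60 N. Pads are 16 mm wide; open, the fingers measure 119 mm over their backs; the gripper's body (75 mm by 177 mm) begins 78 mm behind the grasp point.
Start: joints at [-1.31, 0.426, 0.074, 1.606, -0.034, 1.111, -0.067], TCP at [0.269, 0.619, 0.205] pointing down, gripper open.
Joint ranges: [-2.85, 2.85], [-0.5, 2.14], [-1.23, 1.37], [0.21, 2.46], [-1.02, 4.16], [0.16, 2.05], [-2.73, 2.73]. Speed limits (rad/s): [1.89, 1.89, 2.39, 2.39, 3.01, 3.01, 3.01].

## Interface

Orientations are given as a unit quaternion [x, y, z, w].
In Python, from plant import r gives the robot as it stands.
- The arm moves only by the tool move_arm, never from a script. Its argument "rows" is a list of rows, each an object of numbers: "tx", "ty", "tz": the shift along the tool's x, y, z in m; "rx", "ry", "rz": the turn, a rotation vector about the tool's x, y, z in degrees; "claw": the gripper's target within -1 to 1 (fully open at 1, half-way at 0, shut at -1). A call has 1 to 12 rows; each row shifts and turns the commanded pose from where the row before left it, along the tool's axes as they then stand; what a row does not reach is not made up. A row lasts 1/12 s, in which the tool goes at most 41.7 mm and 7.16 degrees, less where a joint would pass 70% of its speed; a pose out of reach is approached as far as the arm can. A call is refused whole if a number of a shift passes 0.0417 or a number of a turn 7.16, either way. A call with a gripper value outside its range is refused whole. The fingers move at their own pace and stop on an object; "squeeze" is the grip in N (left out, the last holds). Time passes only in rows, so rows that do not move let the fingers close. It gives the time, the measured TCP pose, the force, the opening and the grip force at its end, in the units of the state.
- r.get_obs(): the state, without advancing time (a new reading comes with each control period).
- r.camera(name): name is "side" or "top"; returns (picture, depth): 384x512x3 uint8, red, green, blue; 384x512 float32, m along the optical axis (not along the pixel's ray), 0 where there is no reading.
- r.camera_model(name): a dict with "K" (3x3 intrinsics, pixels), "cam_to_world" (4x4, takes a point from camera to world coordinates). Camera axes: x right, y up, looking along -z (the intrinsics and any distortion apply to the point x, -y, -z); pixel columns grow to the right and rows downward; lengths in m; the calibration is good to about 2 mm. A picture is of the moment at which its call begins. camera_model takes no time and is no camera call.
- r.sign_off(): hands the job in; it is judged then, once.
Trained networks look in the newest picture that a camera, given by its name, has taken for a name from the list of things; names that differ only in an ending like _2 or _b are one class to them, and where a whole thing is asked for, a point or a joint stands for the part that bears it (a point fixed in the world has none). Each returns a list of dicts, best first, with "score" (0 to 1); they miss things now and then, are a little off and sometimes report something else, mostly with a low value. They report only what shows in the picture. A call takes as long as a camera call. They do not tell look-alikes from the thing itself.
- r.search_frame(thing, camera): "centre" ([x, y, z] in m, in world coordinates, good to about 4 mm: the middle of the surface that is visible of it).
- r.tip_of(thing, camera): "centre" ([x, y, z] in m, in world coordinates, good to about 4 mm: a listed point, or the origin of a listed thing).
The state is a dict: "t": time; "q": joint angles; "joint_velocities": joint speeds; "joint_efforts": joint torques, N m; "position": TCP position; "eef_rot": TCP orientation; "wrist_force": force on the tool from outside, world axes, zero at the start; "wrist_torque": the same for the moment, N m; "finger_gap": finger opening in m; "grip_force": force on a finger pad.
Only numpy, scipy, OpenCV 4.12 (cv2) and the standard library are available. Lean on these libraries where they do the work, as an engineer would, in place of code of your own. Each camera call takes 0.05 s, during which the arm holds its last target. There are 200 camera calls.

## Task

Take the loose steel gauge bar from its rest, push it level down past the sprung jaws of the fork clip on the telescoping gauge arm until it sits on the bottom of the fork, its middle over the arm and the jaws snapped shut over it, and let go of it. Then pinch the arm's upright handle so that its lock button is squeezed in, draw the arm out until its pointer stands level with the rider on the scale, and finish while still holding it there with the button squeezed, since the arm springs back when let go. Leave the screwdriver, the jar and the tape roll where they are.

Things in the scene. Friction and masses are not known exactly. Their poses are not given: they have to be found in the camera images.
- stand: Gauge fixture fixed to the bench. Origin: on the bench under the mouth of its square sleeve; x across the arm, y the draw direction, z up. Grey base plate x -55 to 105, y -190 to 250, 12 mm thick; sleeve 34 mm wide, y -185 to 0, top 62 mm high. The steel arm (22 mm square, top 56 mm high, 155 mm out when home) slides out to +y. Badge tray under the arm, 21 mm high.
- boom (a joint): How far the telescoping arm is drawn out, m: 0 home (where it starts, locked), up to 0.14. A spring pulls it home with 2 N at 0 and about 4.5 N at 0.12, so it runs back when let go. While the lock button is out, a bolt stops it within 2 mm of home.
- handle (a point): Middle of the arm's upright grey handle, 92 mm high, at stand y 40 when home; moves with the arm, axes as the stand. Handle top 115 mm high, 32 mm long in y; plain face at x -11 mm from here, the black lock button stands out to x +16 (+11 pressed). Pinch from above, fingers closing along x, one on the button. Nothing near it is higher than the 62 mm sleeve, until the fork at y +74 mm from here.
- lock_button (a joint): Travel of the handle's lock button, m: 0 out, 0.005 fully in; it moves to stand -x, towards the plain face, against a spring (1.8 N to start, 6 N fully in). Black cap 24 mm long in y, 70 to 112 mm high. Beyond 0.003 the arm is free to slide. It springs out when let go; the lock works only at home.
- pointer (a point): Tip of the thin dark pointer that reaches from the arm over the scale strip: 64 mm to the stand's +x side, 38 mm high, at stand y 85 when home; moves with the arm. The strip: steel, x 58 to 85, y 75 to 235, top 34 mm high, a line every 10 mm.
- rider_tip (a point): Tip of the thin blade of the rider, a dark steel block 14 x 12 x 34 mm fixed at the outer edge of the scale strip, blade towards the arm (stand -x). Axes as the stand. The pointer is level with it when both have the same y in the stand's frame: the arm is then drawn out 0.05 to 0.12 m.
- seat (a point): Where the bar's middle lies when seated in the fork clip: 85 mm high, at stand y 130 when home, moves with the arm; x along the seated bar. Two steel forks at x +-42 mm (6 mm thick), notch 16 mm wide open upwards, flared on the sleeve side; 78 mm free between them for the fingers, the arm's top plate 25 mm below. Fork and jaw tops are 114 mm high.
- jaw (a joint): Angle of the two sprung jaws (one hinge; at x +-50 mm, on the +y side of the notches), rad: 0 shut, about 0.16 while the bar passes, up to 0.6. Their sloping tops, from 29 mm above the seat down, give way when the bar is pushed down on them (about 5 to 12 N in all) and snap shut above the seated bar.
- gauge_bar: Loose round steel bar, 14 mm in diameter, 160 mm long, about 0.12 kg. Origin: its centre; x along the bar; both ends alike. It starts level in the rest, its axis 50 mm above the bench.
- rest: Bench rest that carries the bar at the start, fixed: base 124 x 70 x 12 mm, two notched posts at x +-50 mm (8 mm thick, 28 mm wide, 53 mm high). Origin: on the bench under its middle, x along the bar.
- screwdriver: Bystander: screwdriver with a yellow handle, lying on the bench on the robot's side of the fixture.
- enamel_jar: Bystander: jar, 60 mm in diameter, 85 mm high, on the bench behind the sleeve.
- tape_roll: Bystander: roll of paper tape, 90 mm in diameter, 24 mm high, lying flat on the robot's side of the fixture.
Things that resemble listed ones, but are neither listed nor needed, are in the scene too. What is meant by the gauge_bar is not purple or turquoise, and is the smaller of those in its own colour.

How it is judged:
By the outcome, as a careful person would: the job done as asked, in the order asked, and still so for the second after the job is handed in, while the arm keeps its last pose, push and grip.
It also fails if it takes over 64 s, if anything falls off the work surface, if the arm or the gripper's body presses on something with over 40 N, if the wrist force passes 120 N, or if a joint passes its speed limit or range.

## Working session

There is one attempt and no reset: what is moved stays moved. The work goes in short steps, Python scripts to look and compute and a tool call to move; the robot and the scene stay as the last step left them, time stands still between calls to the robot, and variables do not carry over. Pictures are saved under pics/ and viewed, at most 10 in all, crops included, and the job is handed in when it is done.

Besides the shell and the picture viewer there is one more tool, called after ">>>" as name(argument=value, ...), one argument or row to a line, values as JSON. move_arm: Moves the arm, as the interface text tells. Its arguments: {"type":"object","properties":{"rows":{"type":"array"},"squeeze":{"type":"number"}},"required":["rows"]}

```bash
mkdir -p pics; ls; cat > h.py <<'E'
import numpy as np, cv2
from plant import r
def shot(c,name):
    p,d=r.camera(c); cv2.imwrite(f'pics/{name}.png',p[:,:,::-1]); np.save(f'pics/{c}_d.npy',d); return p,d
def px(c,u,v,d):
    m=r.camera_model(c);K=np.array(m['K']);T=np.array(m['cam_to_world'])
    x=(u-K[0,2])/K[0,0]*d;y=(v-K[1,2])/K[1,1]*d
    return (T@[x,-y,-d,1])[:3]
def proj(c,P):
    m=r.camera_model(c);K=np.array(m['K']);T=np.linalg.inv(np.array(m['cam_to_world']))
    q=T@np.r_[P,1];return np.array([K[0,0]*q[0]/-q[2]+K[0,2],K[1,1]*-q[1]/-q[2]+K[1,2]])
E
python3 - <<'E'
from h import *
np.set_printoptions(precision=4,suppress=True)
ims=[]
for c in('top','side'):
    p,d=shot(c,c+'0');m=r.camera_model(c);print(c,m.keys(),np.array(m['K']).tolist(),np.array(m['cam_to_world']))
    for t in ['stand','handle','pointer','rider_tip','seat','gauge_bar','rest']:
        for x in r.tip_of(t,c)[:4]: print(t,round(x['score'],2),np.array(x['centre']),proj(c,x['centre']))
    for t in ['gauge_bar','lock_button']:
        for x in r.search_frame(t,c)[:5]: print(' sf',t,round(x['score'],2),np.array(x['centre']),proj(c,x['centre']))
o=r.get_obs();print(o)
E
```

```text
pics
top dict_keys(['K', 'cam_to_world']) [[471.04094184644117, 0.0, 256.88377704582706], [0.0, 471.04094184644117, 190.5723248390298], [0.0, 0.0, 1.0]] [[ 0.0008  0.9928 -0.1197  0.2664]
 [-0.9999  0.0026  0.0153 -0.0317]
 [ 0.0155  0.1197  0.9927  1.5388]
 [ 0.      0.      0.      1.    ]]
stand 0.83 [ 0.6069 -0.1525  0.0059] [286.1831 144.0968]
handle 0.76 [ 0.6008 -0.1116  0.0902] [275.2607 140.1073]
pointer 0.8 [ 0.6579 -0.065   0.036 ] [260.0425 126.6706]
pointer 0.52 [0.5192 0.3158 0.0024] [144.1294 169.8812]
rider_tip 0.46 [0.6607 0.0581 0.0419] [222.2373 125.1899]
seat 0.63 [ 0.5923 -0.0232  0.0866] [247.1037 142.8962]
gauge_bar 0.69 [0.5128 0.3157 0.0492] [140.844  169.4676]
gauge_bar 0.64 [0.1741 0.2982 0.0086] [146.0501 276.3938]
gauge_bar 0.63 [0.3461 0.3896 0.0112] [118.9863 222.3508]
rest 0.9 [ 0.5174  0.3133 -0.0009] [145.0964 170.5862]
 sf gauge_bar 0.75 [0.7371 0.3069 0.0212] [147.5069 103.89  ]
 sf gauge_bar 0.71 [0.1764 0.2991 0.0129] [145.4926 275.7432]
 sf gauge_bar 0.69 [0.5146 0.314  0.054 ] [141.0519 168.6629]
 sf gauge_bar 0.61 [0.3479 0.3921 0.0161] [117.8
[... 1105 characters left out ...]
 0.2876 0.0125] [122.2862 159.5719]
 sf gauge_bar 0.67 [0.5105 0.3071 0.053 ] [216.5704 116.4892]
 sf gauge_bar 0.46 [0.7298 0.2891 0.0176] [275.4167 110.0362]
{'t': 1.0, 'q': array([-1.3105,  0.4261,  0.0739,  1.606 , -0.0341,  1.1108, -0.0671]), 'joint_velocities': array([ 0.0006, -0.0011,  0.0001,  0.0005,  0.001 ,  0.001 , -0.0013]), 'joint_efforts': array([  0.0017, -93.5522,   3.6632, -45.4521,  -0.0491,   0.0133,
         0.    ]), 'position': array([0.2689, 0.619 , 0.2054]), 'eef_rot': array([ 0.2035,  0.9791, -0.0001, -0.    ]), 'wrist_force': array([-0.0989, -0.0604,  0.2304]), 'wrist_torque': array([ 0.014 ,  0.0471, -0.0479]), 'grip_force': 0.0, 'finger_gap': 0.09408660763450478}
```

View pics/top0.png

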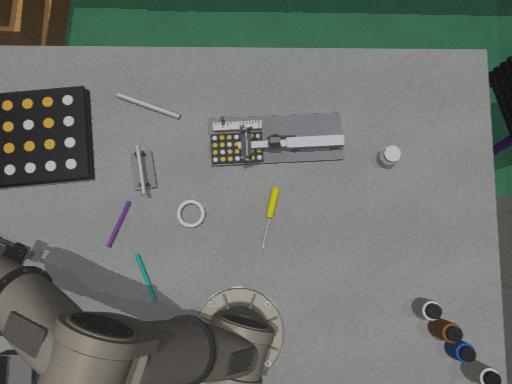

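View pics/side0.png

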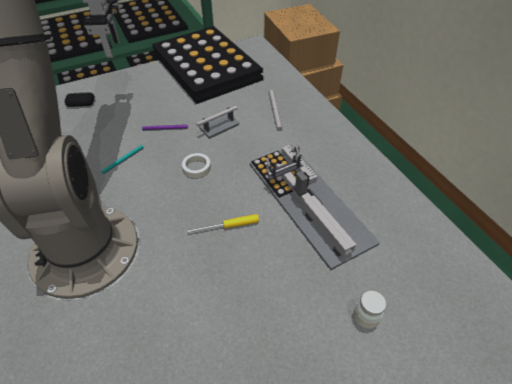

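The top view shows the candidates for the bar: steel in the rest at (142,168), longer steel bar at (148,104), purple at (119,223), turquoise at (146,276). I choose the one in the rest, because it is the smaller steel one and it is the level one. Next I get precise point-cloud fits and a crop to check that choice.

```bash
python3 - <<'E'
from h import *
np.set_printoptions(precision=4,suppress=True)
def cloud(c):
    d=np.load(f'pics/{c}_d.npy');m=r.camera_model(c);K=np.array(m['K']);T=np.array(m['cam_to_world'])
    v,u=np.mgrid[:384,:512];P=np.stack([(u-K[0,2])/K[0,0]*d,-(v-K[1,2])/K[1,1]*d,-d,np.ones_like(d)],-1)@T.T
    P=P[...,:3];P[d==0]=np.nan;return P.reshape(-1,3)
def line(Q):
    c=(Q.min(0)+Q.max(0))/2; w,vt=np.linalg.svd(Q-Q.mean(0))[1:];a=vt[0];a=a*np.sign(a[1] if abs(a[1])>.5 else a[0]);s=(Q-Q.mean(0))@a
    return len(Q),'mid',Q.mean(0)+a*(s.min()+s.max())/2,'mean',Q.mean(0),'dir',a,'len',np.ptp(s),'yaw y',np.degrees(np.arctan2(-a[0],a[1]))
for c in('top','side'):
    P=cloud(c);print(c)
    def sel(x0,x1,y0,y1,z0,z1):return P[(P[:,0]>x0)&(P[:,0]<x1)&(P[:,1]>y0)&(P[:,1]<y1)&(P[:,2]>z0)&(P[:,2]<z1)]
    b=sel(.62,.75,.3,.5,0,.003);print('bench z',np.nanmedian(sel(.4,.45,-.3,.3,-.02,.02)[:,2]))
    print('bar',*line(sel(.42,.62,.2,.42,.05,.075)));print('long',*line(sel(.65,.85,.2,.42,.006,.03)))
    print('sleeve',*line(sel(.55,.67,-.36,-.14,.056,.07)))
    Q=sel(.55,.66,-.15,-.07,.1,.125);print('handle top',len(Q),Q.mean(0),Q.min(0),Q.max(0))
    Q=sel(.52,.68,-.06,.03,.09,.125);print('fork top',len(Q),Q.mean(0));print(Q)
    Q=sel(.63,.72,.0,.1,.048,.09);print('rider',len(Q),Q.mean(0) if len(Q) else '',Q.min(0),Q.max(0))
ims=[]
p=cv2.imread('pics/top0.png');s=cv2.imread('pics/side0.png')
a=cv2.resize(p[105:175,200:300],(800,560),interpolation=cv2.INTER_CUBIC);cv2.imwrite('pics/c1.png',a)
b=np.hstack([cv2.resize(p[85:205,100:190],(360,480)),cv2.resize(s[80:200,190:320],(430,480))]);cv2.imwrite('pics/c2.png',b)
E
```

```text
top
bench z 0.0004768803144966638
bar 222 mid [0.5144 0.3172 0.0561] mean [0.5143 0.3172 0.0561] dir [ 0.9849  0.173  -0.0008] len 0.1593781801549949 yaw y -80.03809776307048
long 521 mid [0.7393 0.313  0.0149] mean [0.7376 0.3075 0.0149] dir [ 0.3032  0.9529 -0.0021] len 0.26161018804235237 yaw y -17.647991717253372
sleeve 607 mid [ 0.6057 -0.2367  0.0616] mean [ 0.6057 -0.2367  0.0616] dir [-0.0504  0.9987  0.0021] len 0.1908300250797627 yaw y 2.8874325417960014
handle top 92 [ 0.5989 -0.1066  0.1126] [ 0.587  -0.1223  0.1019] [ 0.6155 -0.091   0.1205]
fork top 54 [ 0.5954 -0.0195  0.1048]
[[ 0.6454  0.0019  0.1151]
 [ 0.6423  0.0019  0.115 ]
 [ 0.6444 -0.001   0.107 ]
 [ 0.6433 -0.0042  0.1115]
 [ 0.6444 -0.0073  0.1073]
 [ 0.6406 -0.0011  0.1094]
 [ 0.6403 -0.0042  0.1108]
 [ 0.6414 -0.0073  0.1063]
 [ 0.6443 -0.0102  0.0954]
 [ 0.6391 -0.0322  0.1159]
 [ 0.6392 -0.0352  0.1155]
 [ 0.6415  0.0024  0.0938]
 [ 0.6411 -0.0008  0.0953]
 [ 0.641  -0.004   0.0959]
 [ 0.6424 -0.007   0.0903]
 [ 0.642  -0.0102  0.0919]
 [ 0.6403 -0.0259  0.0989]
 [ 0.6377 -0.0291  0.1088]
 [ 0.6376 -0.03
[... 2899 characters left out ...]
]
 [ 0.5398 -0.016   0.1034]
 [ 0.5434 -0.0153  0.1012]
 [ 0.5395 -0.0104  0.0944]
 [ 0.54   -0.0157  0.099 ]
 [ 0.5432 -0.0157  0.0976]
 [ 0.5387 -0.0183  0.0978]
 [ 0.5421 -0.0179  0.096 ]
 [ 0.5437 -0.021   0.0981]
 [ 0.5499 -0.0393  0.1117]
 [ 0.5528 -0.0398  0.1109]
 [ 0.5546 -0.0422  0.1123]
 [ 0.5508 -0.0321  0.1008]
 [ 0.5494 -0.0403  0.109 ]
 [ 0.5506 -0.044   0.1117]
 [ 0.5482 -0.0311  0.0971]
 [ 0.5482 -0.037   0.1024]
 [ 0.5529 -0.0342  0.0978]
 [ 0.548  -0.0316  0.0936]
 [ 0.5481 -0.0373  0.0988]
 [ 0.551  -0.0379  0.098 ]
 [ 0.5549 -0.0367  0.0951]
 [ 0.5478 -0.038   0.0955]
 [ 0.5492 -0.0414  0.098 ]]
rider 1 [0.6859 0.0536 0.0481] [0.6859 0.0536 0.0481] [0.6859 0.0536 0.0481]
```

View pics/c1.png

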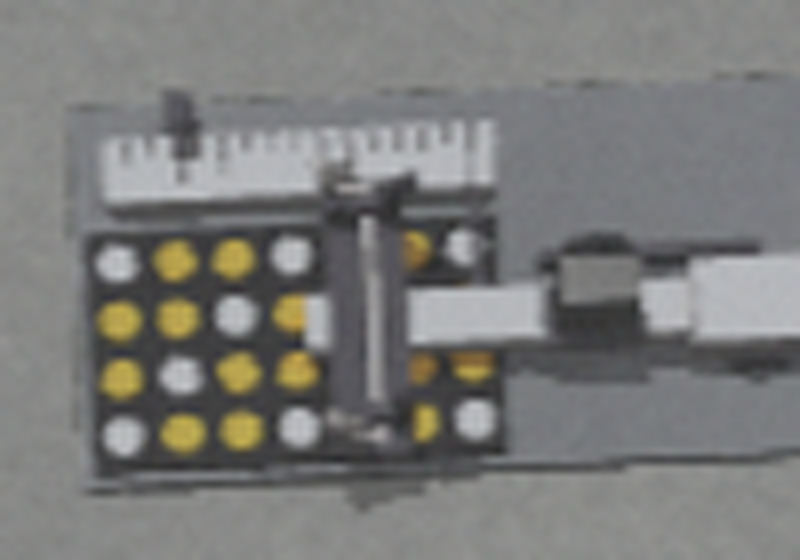

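View pics/c2.png

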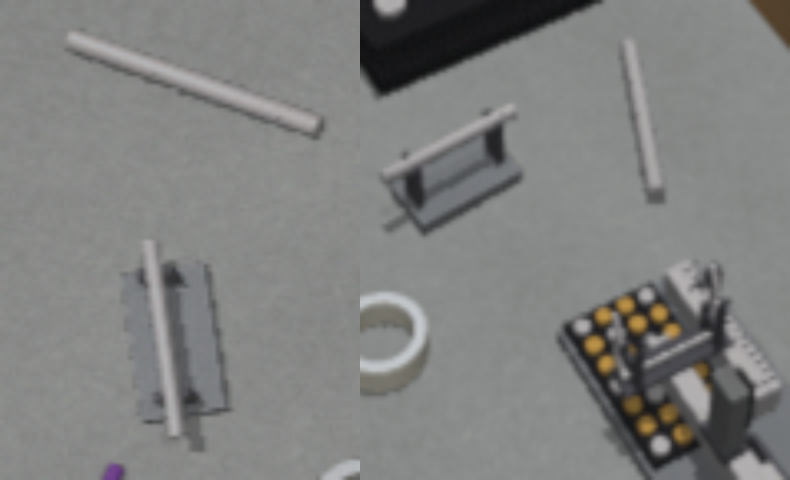

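The crops confirm the choice: the bar in the rest (c2, at 160,340) is steel and much shorter than the loose bar above it. It measures 160 mm against about 260 mm. In c1 the rider is at (180,130), the fork around (370,310) and the handle at (595,280). I'll move to above the bar.

>>> move_arm(
  rows=[
    {"rz":-6.68,"claw":0.2},
    {"rz":-6.68,"claw":0.2},
    {"rz":-6.68,"claw":0.2},
    {"rz":-6.68,"claw":0.2},
    {"rz":-6.68,"claw":0.2},
    {"tx":-0.0157,"ty":-0.0285,"claw":0.2},
    {"tx":-0.0157,"ty":-0.0285,"claw":0.2},
    {"tx":-0.0157,"ty":-0.0285,"claw":0.2},
    {"tx":-0.0157,"ty":-0.0285,"claw":0.2},
    {"tx":-0.0157,"ty":-0.0285,"claw":0.2},
    {"tx":-0.0157,"ty":-0.0285,"claw":0.2},
    {"tx":-0.0157,"ty":-0.0285,"claw":0.2},
  ],
  squeeze=25,
)

```text
invalid input
```

>>> move_arm(
  rows=[
    {"tx":-0.0157,"ty":-0.0285,"tz":0.01},
    {"tx":-0.0157,"ty":-0.0285,"tz":0.015},
    {"tx":-0.0157,"ty":-0.0285,"tz":0.015},
    {"tx":-0.0157,"ty":-0.0285,"tz":0.015},
    {"tx":-0.0157,"ty":-0.0285,"tz":0.015},
    {},
    {},
    {},
  ],
)

```text
invalid input
```

```bash
cat >> h.py <<'E'
from scipy.spatial.transform import Rotation as R
np.set_printoptions(precision=4,suppress=True)
def go(x,y,z,yaw):
    "tool-frame shift to world x,y,z (after turning by rz) so that tool y points at yaw deg"
    o=r.get_obs();M=R.from_quat(o['eef_rot']).as_matrix();p=o['position']
    cur=np.degrees(np.arctan2(M[1,1],M[0,1]));d=(yaw-cur+180)%360-180
    T=R.from_euler('z',yaw-90,degrees=True).as_matrix()@np.diag([-1,1,-1.])
    err=R.from_matrix(M.T@T).as_rotvec(degrees=True)
    print('t',o['t'],'pos',p,'yaw',cur,'rotvec',err,'shift',T.T@(np.array([x,y,z])-p),'gap',o['finger_gap'],'F',o['wrist_force'],'q7',o['q'][6],'q1',o['q'][0])
E
python3 -c "
from h import *
go(.5135,.315,.035,99.9)"
```

```text
t 1.0 pos [0.2689 0.619  0.2054] yaw 66.51594573422936 rotvec [ -0.0063  -0.0034 -33.3841] shift [-0.1887 -0.3416  0.1704] gap 0.09408660763450478 F [-0.0989 -0.0604  0.2304] q7 -0.0671111823810273 q1 -1.3105100516890795
```

>>> move_arm(
  rows=[
    {"tx":0,"ty":0,"tz":0,"rx":0,"ry":0,"rz":-6.68,"claw":0.2},
    {"tx":0,"ty":0,"tz":0,"rx":0,"ry":0,"rz":-6.68,"claw":0.2},
    {"tx":0,"ty":0,"tz":0,"rx":0,"ry":0,"rz":-6.68,"claw":0.2},
    {"tx":0,"ty":0,"tz":0,"rx":0,"ry":0,"rz":-6.68,"claw":0.2},
    {"tx":0,"ty":0,"tz":0,"rx":0,"ry":0,"rz":-6.68,"claw":0.2},
  ],
  squeeze=25,
)

```text
t: 1.42
position: [0.2689, 0.6191, 0.2055]
eef_rot: [-0.089, 0.996, 0.0, -0.0]
wrist_force: [-0.2, -0.2, 0.8]
finger_gap: 0.064
grip_force: 0.0
```

All keys are required. I'll translate now.

>>> move_arm(
  rows=[
    {"tx":-0.0157,"ty":-0.0285,"tz":0,"rx":0,"ry":0,"rz":0,"claw":0.2},
    {"tx":-0.0157,"ty":-0.0285,"tz":0,"rx":0,"ry":0,"rz":0,"claw":0.2},
    {"tx":-0.0157,"ty":-0.0285,"tz":0,"rx":0,"ry":0,"rz":0,"claw":0.2},
    {"tx":-0.0157,"ty":-0.0285,"tz":0,"rx":0,"ry":0,"rz":0,"claw":0.2},
    {"tx":-0.0157,"ty":-0.0285,"tz":0,"rx":0,"ry":0,"rz":0,"claw":0.2},
    {"tx":-0.0157,"ty":-0.0285,"tz":0.01,"rx":0,"ry":0,"rz":0,"claw":0.2},
    {"tx":-0.0157,"ty":-0.0285,"tz":0.01,"rx":0,"ry":0,"rz":0,"claw":0.2},
    {"tx":-0.0157,"ty":-0.0285,"tz":0.01,"rx":0,"ry":0,"rz":0,"claw":0.2},
    {"tx":-0.0157,"ty":-0.0285,"tz":0.01,"rx":0,"ry":0,"rz":0,"claw":0.2},
    {"tx":-0.0157,"ty":-0.0285,"tz":0.01,"rx":0,"ry":0,"rz":0,"claw":0.2},
    {"tx":-0.0157,"ty":-0.0285,"tz":0.01,"rx":0,"ry":0,"rz":0,"claw":0.2},
    {"tx":-0.0157,"ty":-0.0285,"tz":0.01,"rx":0,"ry":0,"rz":0,"claw":0.2},
  ],
)

```text
t: 2.42
position: [0.5143, 0.3133, 0.1352]
eef_rot: [-0.086, 0.996, 0.0, 0.0]
wrist_force: [0.6, 0.5, 0.9]
finger_gap: 0.0561
grip_force: 0.0
```

```bash
python3 -c "
from h import *
go(.5135,.315,.035,99.9)"
```

```text
t 2.4167 pos [0.5143 0.3133 0.1352] yaw 99.92084333888693 rotvec [0.0105 0.0206 0.0208] shift [0.0005 0.0018 0.1002] gap 0.05610548898474037 F [0.5894 0.4906 0.8883] q7 1.1226425512210303 q1 -0.7162257536396961
```

>>> move_arm(
  rows=[
    {"tx":0,"ty":0.001,"tz":0.02,"rx":0,"ry":0,"rz":0,"claw":0.2},
    {"tx":0,"ty":0,"tz":0.02,"rx":0,"ry":0,"rz":0,"claw":0.2},
    {"tx":0,"ty":0,"tz":0.02,"rx":0,"ry":0,"rz":0,"claw":0.2},
    {"tx":0,"ty":0,"tz":0.02,"rx":0,"ry":0,"rz":0,"claw":0.2},
    {"tx":0,"ty":0,"tz":0.01,"rx":0,"ry":0,"rz":0,"claw":0.2},
    {"tx":0,"ty":0,"tz":0.01,"rx":0,"ry":0,"rz":0,"claw":0.2},
    {"tx":0,"ty":0,"tz":0,"rx":0,"ry":0,"rz":0,"claw":-1},
    {"tx":0,"ty":0,"tz":0,"rx":0,"ry":0,"rz":0,"claw":-1},
    {"tx":0,"ty":0,"tz":0,"rx":0,"ry":0,"rz":0,"claw":-1},
    {"tx":0,"ty":0,"tz":0,"rx":0,"ry":0,"rz":0,"claw":-1},
    {"tx":0,"ty":0,"tz":0,"rx":0,"ry":0,"rz":0,"claw":-1},
    {"tx":0,"ty":0,"tz":0,"rx":0,"ry":0,"rz":0,"claw":-1},
  ],
)

```text
t: 3.42
position: [0.5135, 0.3158, 0.0361]
eef_rot: [-0.086, 0.996, 0.0, 0.0]
wrist_force: [-0.3, 0.1, 0.1]
finger_gap: 0.02
grip_force: 0.0
```

>>> move_arm(
  rows=[
    {"tx":0,"ty":0,"tz":0,"rx":0,"ry":0,"rz":0,"claw":-1},
    {"tx":0,"ty":0,"tz":0,"rx":0,"ry":0,"rz":0,"claw":-1},
    {"tx":0,"ty":0,"tz":0,"rx":0,"ry":0,"rz":0,"claw":-1},
    {"tx":0,"ty":0,"tz":0,"rx":0,"ry":0,"rz":0,"claw":-1},
  ],
)

```text
t: 3.75
position: [0.5135, 0.3157, 0.0358]
eef_rot: [-0.086, 0.996, 0.0, 0.0]
wrist_force: [0.2, -0.4, 6.3]
finger_gap: 0.0132
grip_force: 25.0
```

```bash
python3 -c "
from h import *
go(.5135,.315,.035,99.9)"
```

```text
t 3.75 pos [0.5135 0.3157 0.0358] yaw 99.91502835746964 rotvec [0.0081 0.0231 0.015 ] shift [ 0.0001 -0.0007  0.0008] gap 0.013207888112748523 F [ 0.2115 -0.3667  6.2877] q7 1.1271489992362789 q1 -0.7083085584552374
```

>>> move_arm(
  rows=[
    {"tx":0,"ty":0,"tz":-0.01,"rx":0,"ry":0,"rz":0,"claw":-1},
    {"tx":0,"ty":0,"tz":-0.02,"rx":0,"ry":0,"rz":0,"claw":-1},
    {"tx":0,"ty":0,"tz":-0.02,"rx":0,"ry":0,"rz":0,"claw":-1},
    {"tx":0,"ty":0,"tz":-0.025,"rx":0,"ry":0,"rz":3.45,"claw":-1},
    {"tx":0,"ty":0,"tz":-0.025,"rx":0,"ry":0,"rz":3.45,"claw":-1},
    {"tx":0,"ty":0,"tz":-0.02,"rx":0,"ry":0,"rz":0,"claw":-1},
  ],
)

```text
t: 4.25
position: [0.5133, 0.3157, 0.1578]
eef_rot: [-0.024, 1.0, 0.0, 0.0]
wrist_force: [0.5, 0.7, -1.1]
finger_gap: 0.0132
grip_force: 25.0
```

>>> move_arm(
  rows=[
    {"tx":-0.0035,"ty":-0.015,"tz":0,"rx":0,"ry":0,"rz":0,"claw":-1},
    {"tx":-0.0052,"ty":-0.0282,"tz":0,"rx":0,"ry":0,"rz":0,"claw":-1},
    {"tx":-0.0052,"ty":-0.0282,"tz":0,"rx":0,"ry":0,"rz":0,"claw":-1},
    {"tx":-0.0055,"ty":-0.032,"tz":0,"rx":0,"ry":0,"rz":0,"claw":-1},
    {"tx":-0.0055,"ty":-0.032,"tz":0,"rx":0,"ry":0,"rz":0,"claw":-1},
    {"tx":-0.0055,"ty":-0.032,"tz":0,"rx":0,"ry":0,"rz":0,"claw":-1},
    {"tx":-0.0055,"ty":-0.032,"tz":0,"rx":0,"ry":0,"rz":0,"claw":-1},
    {"tx":-0.0055,"ty":-0.032,"tz":0,"rx":0,"ry":0,"rz":0,"claw":-1},
    {"tx":-0.0055,"ty":-0.032,"tz":0,"rx":0,"ry":0,"rz":0,"claw":-1},
    {"tx":-0.0052,"ty":-0.0282,"tz":0,"rx":0,"ry":0,"rz":0,"claw":-1},
    {"tx":-0.0052,"ty":-0.0282,"tz":0,"rx":0,"ry":0,"rz":0,"claw":-1},
    {"tx":-0.0041,"ty":-0.0184,"tz":0,"rx":0,"ry":0,"rz":0,"claw":-1},
  ],
)

```text
t: 5.25
position: [0.5924, -0.0221, 0.1561]
eef_rot: [-0.025, 1.0, -0.0, 0.0]
wrist_force: [-0.0, -0.5, -1.2]
finger_gap: 0.013
grip_force: 25.0
```

>>> move_arm(
  rows=[
    {"tx":0,"ty":0,"tz":0.01,"rx":0,"ry":0,"rz":0,"claw":-1},
    {"tx":0,"ty":0,"tz":0,"rx":0,"ry":0,"rz":0,"claw":-1},
    {"tx":0,"ty":0,"tz":0,"rx":0,"ry":0,"rz":0,"claw":-1},
    {"tx":0,"ty":0,"tz":0,"rx":0,"ry":0,"rz":0,"claw":-1},
  ],
)

```text
t: 5.58
position: [0.5922, -0.0176, 0.1457]
eef_rot: [-0.027, 1.0, 0.0, -0.0]
wrist_force: [0.3, 0.1, -1.0]
finger_gap: 0.0129
grip_force: 25.0
```

```bash
cat >> h.py <<'E'
def cloud(c,d):
    m=r.camera_model(c);K=np.array(m['K']);T=np.array(m['cam_to_world'])
    v,u=np.mgrid[:384,:512];P=np.stack([(u-K[0,2])/K[0,0]*d,-(v-K[1,2])/K[1,1]*d,-d,np.ones_like(d)],-1)@T.T
    P=P[...,:3].copy();P[d==0]=np.nan;return P.reshape(-1,3)
E
python3 - <<'E'
from h import *
go(.5935,-.019,.135,93)
ims=[]
for c in('top','side'):
    p,d=shot(c,c+'1');P=cloud(c,d)
    o=r.get_obs();q=o['position']
    for s in(1,-1):
        B=P[(abs(P[:,0]-q[0]-s*.055)<.03)&(abs(P[:,1]-q[1])<.03)&(abs(P[:,2]-q[2]-.022)<.012)]
        print(c,s,len(B),B.mean(0),B.min(0),B.max(0))
    print([ (x['score'],x['centre']) for x in r.tip_of('gauge_bar',c)[:3]])
    print('seat',[ (x['score'],x['centre']) for x in r.tip_of('seat',c)[:2]])
    u,v=proj(c,q).astype(int);ims.append(cv2.resize(p[v-50:v+60,u-50:u+50,::-1],(400,440),interpolation=cv2.INTER_CUBIC));print(u,v)
cv2.imwrite('pics/c3.png',np.hstack(ims))
E
```

```text
t 5.5833 pos [ 0.5922 -0.0176  0.1457] yaw 93.10130595576089 rotvec [ 0.0238 -0.0212  0.1013] shift [-0.0013 -0.0014  0.0107] gap 0.012862129434105156 F [ 0.3033  0.0873 -1.0137] q7 1.6400676339510272 q1 -0.26625654212066635<stdin>:9: RuntimeWarning: Mean of empty slice.
  ret = um.true_divide(
Traceback (most recent call last):
ValueError: zero-size array to reduction operation minimum which has no identity
```

```bash
python3 - <<'E'
from h import *
ims=[]
q=r.get_obs()['position']
for c in('top','side'):
    p,d=shot(c,c+'1');P=cloud(c,d)
    for s in(1,-1):
        B=P[(abs(P[:,0]-q[0]-s*.055)<.03)&(abs(P[:,1]-q[1])<.03)&(abs(P[:,2]-q[2]-.022)<.012)]
        print(c,s,len(B)); 
        if len(B):print(B.mean(0),B.min(0),B.max(0))
    print([ (x['score'],x['centre']) for x in r.tip_of('gauge_bar',c)[:3]])
    print('seat',[ (x['score'],x['centre']) for x in r.tip_of('seat',c)[:2]])
    u,v=proj(c,q).astype(int);ims.append(cv2.resize(p[v-55:v+55,u-50:u+50,::-1],(400,440),interpolation=cv2.INTER_CUBIC));print(u,v)
cv2.imwrite('pics/c3.png',np.hstack(ims))
E
```

```text
top 1 0
top -1 0
[(0.68, [0.739, 0.3072, 0.0111]), (0.53, [0.174, 0.2951, 0.0048]), (0.47, [0.3453, 0.39, 0.0105])]
seat []
245 138
side 1 29
[ 0.6434 -0.0206  0.1608] [ 0.6173 -0.0236  0.1573] [ 0.671  -0.0186  0.1661]
side -1 102
[ 0.5377 -0.0233  0.1645] [ 0.5112 -0.0297  0.1568] [ 0.566  -0.0145  0.1709]
[(0.77, [0.1721, 0.2936, 0.0089]), (0.75, [0.344, 0.3904, 0.005]), (0.7, [0.5951, -0.0231, 0.1604])]
seat [(0.65, [0.5944, -0.0198, 0.0827])]
284 146
```

View pics/c3.png

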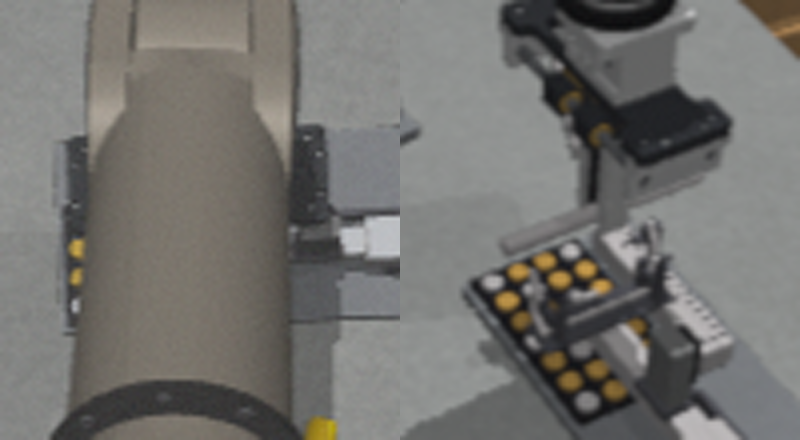

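The top view is blocked by the arm. The side view shows the bar level at (550,230) above the fork at (600,300). I'll descend in steps and watch the force.

>>> move_arm(
  rows=[
    {"tx":-0.0013,"ty":-0.0004,"tz":0.01,"rx":0,"ry":0,"rz":0.1,"claw":-1},
    {"tx":0,"ty":0,"tz":0.01,"rx":0,"ry":0,"rz":0,"claw":-1},
    {"tx":0,"ty":0,"tz":0.01,"rx":0,"ry":0,"rz":0,"claw":-1},
    {"tx":0,"ty":0,"tz":0.006,"rx":0,"ry":0,"rz":0,"claw":-1},
    {"tx":0,"ty":0,"tz":0,"rx":0,"ry":0,"rz":0,"claw":-1},
  ],
  squeeze=40,
)

```text
t: 6.35
position: [0.5925, -0.0193, 0.1073]
eef_rot: [-0.025, 1.0, -0.0, -0.002]
wrist_force: [-0.5, 0.1, -1.2]
finger_gap: 0.013
grip_force: 40.0
```

>>> move_arm(
  rows=[
    {"tx":0,"ty":0,"tz":0.003,"rx":0,"ry":0,"rz":0,"claw":-1},
    {"tx":0,"ty":0,"tz":0.003,"rx":0,"ry":0,"rz":0,"claw":-1},
    {"tx":0,"ty":0,"tz":0,"rx":0,"ry":0,"rz":0,"claw":-1},
  ],
)

```text
t: 6.6
position: [0.5936, -0.0192, 0.1031]
eef_rot: [-0.025, 1.0, -0.0, -0.0]
wrist_force: [-0.9, -0.3, -0.7]
finger_gap: 0.013
grip_force: 40.0
```

>>> move_arm(
  rows=[
    {"tx":0,"ty":0,"tz":0.003,"rx":0,"ry":0,"rz":0,"claw":-1},
    {"tx":0,"ty":0,"tz":0.003,"rx":0,"ry":0,"rz":0,"claw":-1},
    {"tx":0,"ty":0,"tz":0,"rx":0,"ry":0,"rz":0,"claw":-1},
  ],
)

```text
t: 6.85
position: [0.5935, -0.0192, 0.097]
eef_rot: [-0.025, 1.0, -0.0, -0.0]
wrist_force: [-0.8, -0.0, 0.3]
finger_gap: 0.0131
grip_force: 40.0
```

>>> move_arm(
  rows=[
    {"tx":0,"ty":0,"tz":0.003,"rx":0,"ry":0,"rz":0,"claw":-1},
    {"tx":0,"ty":0,"tz":0.003,"rx":0,"ry":0,"rz":0,"claw":-1},
    {"tx":0,"ty":0,"tz":0,"rx":0,"ry":0,"rz":0,"claw":-1},
  ],
)

```text
t: 7.1
position: [0.5936, -0.0194, 0.091]
eef_rot: [-0.025, 1.0, -0.0, -0.0]
wrist_force: [1.2, -2.8, -0.4]
finger_gap: 0.0131
grip_force: 40.0
```

>>> move_arm(
  rows=[
    {"tx":0,"ty":0,"tz":0.002,"rx":0,"ry":0,"rz":0,"claw":-1},
    {"tx":0,"ty":0,"tz":0.002,"rx":0,"ry":0,"rz":0,"claw":-1},
    {"tx":0,"ty":0,"tz":0,"rx":0,"ry":0,"rz":0,"claw":-1},
  ],
)

```text
t: 7.35
position: [0.5938, -0.0195, 0.0873]
eef_rot: [-0.025, 1.0, -0.0, 0.0]
wrist_force: [0.3, -1.8, 0.9]
finger_gap: 0.0126
grip_force: 40.0
```

>>> move_arm(
  rows=[
    {"tx":0,"ty":0,"tz":0.002,"rx":0,"ry":0,"rz":0,"claw":-1},
    {"tx":0,"ty":0,"tz":0.002,"rx":0,"ry":0,"rz":0,"claw":-1},
    {"tx":0,"ty":0,"tz":0,"rx":0,"ry":0,"rz":0,"claw":-1},
  ],
)

```text
t: 7.6
position: [0.5938, -0.0193, 0.0832]
eef_rot: [-0.025, 1.0, -0.0, 0.0]
wrist_force: [1.8, -2.3, -1.5]
finger_gap: 0.0124
grip_force: 40.0
```

>>> move_arm(
  rows=[
    {"tx":0,"ty":0,"tz":0.002,"rx":0,"ry":0,"rz":0,"claw":-1},
    {"tx":0,"ty":0,"tz":0.002,"rx":0,"ry":0,"rz":0,"claw":-1},
    {"tx":0,"ty":0,"tz":0,"rx":0,"ry":0,"rz":0,"claw":-1},
  ],
)

```text
t: 7.85
position: [0.5931, -0.0196, 0.0788]
eef_rot: [-0.025, 1.0, -0.0, -0.001]
wrist_force: [-0.5, -4.8, -2.6]
finger_gap: 0.013
grip_force: 40.0
```

```bash
python3 - <<'E'
from h import *
go(.5935,-.019,.0708,93);o=r.get_obs();print(o['wrist_torque'])
E
```

```text
t 7.85 pos [ 0.5931 -0.0196  0.0788] yaw 92.9035076140265 rotvec [-0.0285 -0.0674 -0.0965] shift [-0.0004  0.0006  0.008 ] gap 0.012984675729261147 F [-0.5443 -4.841  -2.5611] q7 1.6619730568440791 q1 -0.24701833946960708
[-1.1845  0.0639  0.0844]
```

>>> move_arm(
  rows=[
    {"tx":0,"ty":0,"tz":0.002,"rx":0,"ry":0,"rz":0,"claw":-1},
    {"tx":0,"ty":0,"tz":0.002,"rx":0,"ry":0,"rz":0,"claw":-1},
    {"tx":0,"ty":0,"tz":0,"rx":0,"ry":0,"rz":0,"claw":-1},
  ],
)

```text
t: 8.1
position: [0.5934, -0.0195, 0.0748]
eef_rot: [-0.025, 1.0, -0.0, -0.0]
wrist_force: [3.4, -6.3, -9.4]
finger_gap: 0.0126
grip_force: 40.0
```

>>> move_arm(
  rows=[
    {"tx":0,"ty":0,"tz":0.002,"rx":0,"ry":0,"rz":0,"claw":-1},
    {"tx":0,"ty":0,"tz":0.002,"rx":0,"ry":0,"rz":0,"claw":-1},
    {"tx":0,"ty":0,"tz":0,"rx":0,"ry":0,"rz":0,"claw":-1},
  ],
)

```text
t: 8.35
position: [0.5934, -0.0189, 0.071]
eef_rot: [-0.026, 1.0, 0.0, -0.0]
wrist_force: [0.0, -2.5, -1.5]
finger_gap: 0.013
grip_force: 40.0
```

```bash
python3 - <<'E'
from h import *
go(.5935,-.019,.0708,93);o=r.get_obs();print(o['wrist_torque'])
p,d=shot('side','side2');r.tip_of('gauge_bar','side')
cv2.imwrite('pics/c4.png',cv2.resize(p[130:210,240:340,::-1],(800,600),interpolation=cv2.INTER_CUBIC))
E
```

```text
t 8.35 pos [ 0.5934 -0.0189  0.071 ] yaw 92.93150695877915 rotvec [ 0.012  -0.0382 -0.0685] shift [-0.0001 -0.0001  0.0002] gap 0.012985367950901588 F [ 0.0116 -2.4806 -1.4886] q7 1.6647555418032924 q1 -0.2449018485897073
[-0.5405 -0.058   0.0606]
```

View pics/c4.png

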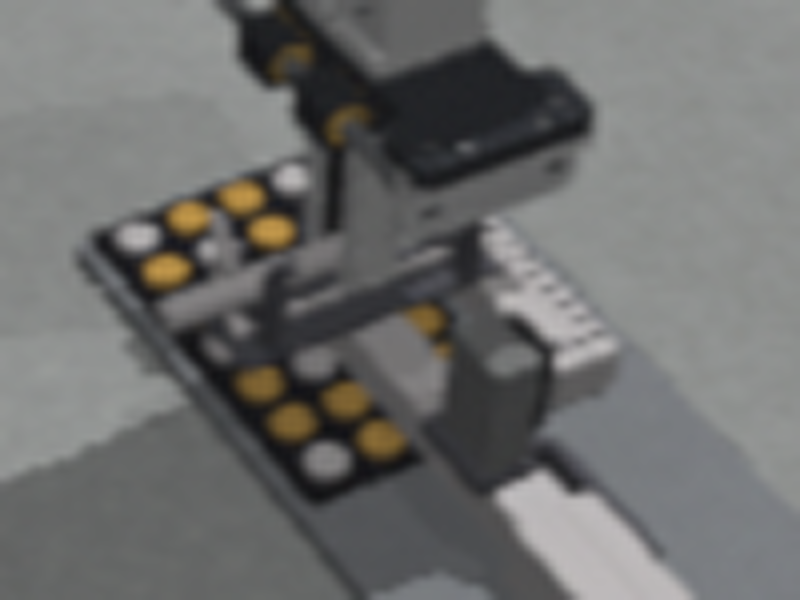

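>>> move_arm(
  rows=[
    {"tx":0,"ty":0,"tz":0.001,"rx":0,"ry":0,"rz":0,"claw":-1},
    {"tx":0,"ty":0,"tz":0.001,"rx":0,"ry":0,"rz":0,"claw":-1},
    {"tx":0,"ty":0,"tz":0,"rx":0,"ry":0,"rz":0,"claw":-1},
  ],
)

```text
t: 8.7
position: [0.5938, -0.0191, 0.0704]
eef_rot: [-0.025, 1.0, 0.0, 0.0]
wrist_force: [-6.8, -1.1, 16.0]
finger_gap: 0.0132
grip_force: 40.0
```

The bar has bottomed out at the expected height, with upward force. I'll release it and rise.

>>> move_arm(
  rows=[
    {"tx":0,"ty":0,"tz":-0.001,"rx":0,"ry":0,"rz":0,"claw":-1},
    {"tx":0,"ty":0,"tz":0,"rx":0,"ry":0,"rz":0,"claw":-0.2},
    {"tx":0,"ty":0,"tz":0,"rx":0,"ry":0,"rz":0,"claw":-0.2},
    {"tx":0,"ty":0,"tz":0,"rx":0,"ry":0,"rz":0,"claw":-0.2},
    {"tx":0,"ty":0,"tz":0,"rx":0,"ry":0,"rz":0,"claw":-0.2},
    {"tx":0,"ty":0,"tz":0,"rx":0,"ry":0,"rz":0,"claw":-0.2},
    {"tx":0,"ty":0,"tz":0,"rx":0,"ry":0,"rz":0,"claw":-0.2},
  ],
)

```text
t: 9.28
position: [0.5937, -0.0192, 0.0704]
eef_rot: [-0.025, 1.0, -0.0, -0.0]
wrist_force: [-1.4, 0.8, 0.0]
finger_gap: 0.0374
grip_force: 0.0
```

>>> move_arm(
  rows=[
    {"tx":0,"ty":0,"tz":-0.01,"rx":0,"ry":0,"rz":0,"claw":-0.2},
    {"tx":0,"ty":0,"tz":-0.015,"rx":0,"ry":0,"rz":0,"claw":-0.2},
    {"tx":0,"ty":0,"tz":-0.02,"rx":0,"ry":0,"rz":0,"claw":0.3},
    {"tx":0,"ty":0,"tz":-0.02,"rx":0,"ry":0,"rz":0,"claw":0.3},
    {"tx":0,"ty":0,"tz":-0.02,"rx":0,"ry":0,"rz":0,"claw":0.3},
    {"tx":0,"ty":0,"tz":0,"rx":0,"ry":0,"rz":0,"claw":0.3},
  ],
)

```text
t: 9.78
position: [0.5956, -0.0193, 0.1599]
eef_rot: [-0.025, 1.0, 0.0, 0.003]
wrist_force: [0.3, -0.2, 0.5]
finger_gap: 0.0596
grip_force: 0.0
```

```bash
python3 - <<'E'
from h import *
p,d=shot('side','side3')
print([(x['score'],x['centre']) for x in r.tip_of('gauge_bar','side')[:4]])
for t in('handle','seat','pointer','rider_tip'):print(t,[(x['score'],x['centre']) for x in r.tip_of(t,'side')[:2]])
cv2.imwrite('pics/c5.png',cv2.resize(p[130:210,240:340,::-1],(800,600),interpolation=cv2.INTER_CUBIC))
go(.5983,-.1085,.16,183);go(.5983,-.1085,.16,3)
E
```

```text
[(0.75, [0.5961, -0.0244, 0.0865]), (0.57, [0.1741, 0.2928, 0.0073]), (0.54, [0.3427, 0.3892, 0.0034]), (0.22, [0.6036, -0.1488, 0.0021])]
handle [(0.68, [0.6047, -0.1056, 0.0939])]
seat [(0.72, [0.5934, -0.0201, 0.0855])]
pointer [(0.64, [0.6646, -0.0632, 0.0367])]
rider_tip [(0.47, [0.6578, 0.0558, 0.0403])]
t 10.0833 pos [ 0.5932 -0.0192  0.1548] yaw 92.91800168485229 rotvec [  0.054   -0.0654 -90.082 ] shift [ 0.0894 -0.0004 -0.0052] gap 0.060984190737099986 F [-0.3533 -0.2094  0.1132] q7 1.63740739188262 q1 -0.2672955493850832
t 10.0833 pos [ 0.5932 -0.0192  0.1548] yaw 92.91800168485229 rotvec [-0.0654 -0.054  89.918 ] shift [-0.0894  0.0004 -0.0052] gap 0.060984190737099986 F [-0.3533 -0.2094  0.1132] q7 1.63740739188262 q1 -0.2672955493850832
```

View pics/c5.png

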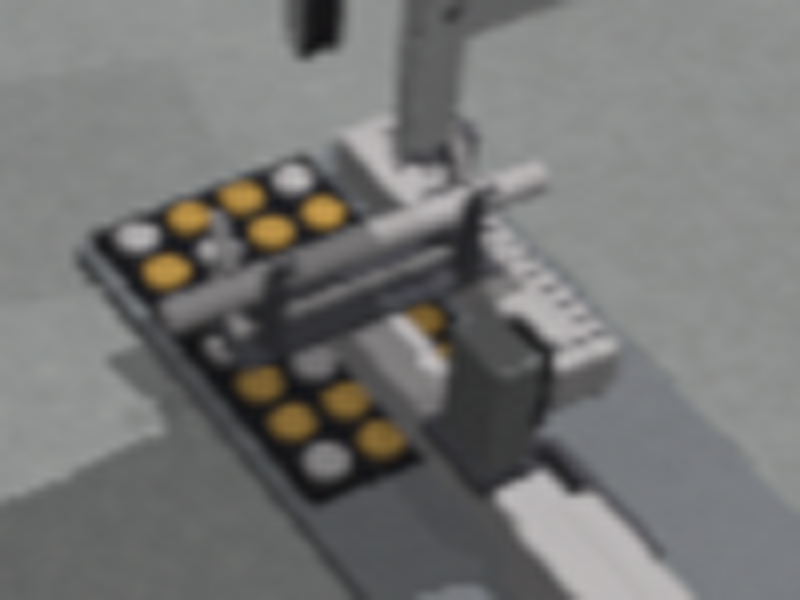

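The bar lies level in the fork behind the two posts at (275,290) and (475,215), with the jaws upright. I'll check its centring by depth, then turn toward the handle.

```bash
python3 - <<'E'
from h import *
d=np.load('pics/side_d.npy');P=cloud('side',d)
a=np.array([.9986,.0525]);n=np.array([-.0525,.9986]);S=np.array([.5935,-.019])
for z0,z1 in((.083,.095),(.098,.12)):
    B=P[(abs(P[:,2]-(z0+z1)/2)<(z1-z0)/2)];s=(B[:,:2]-S)@a;t=(B[:,:2]-S)@n
    k=(abs(s)<.1)&(abs(t)<.03);o=np.argsort(s[k]);print(z0,np.c_[s,t,B[:,2]][k][o]*1e3 if z0>.09 else (s[k].min(),s[k].max(),np.c_[s,t,B[:,2]][k][o][[0,1,2,3,-4,-3,-2,-1]]*1e3))
# rotated-yaw joint check
E
```

```text
0.083 (np.float64(-0.08127032417235157), np.float64(0.07778814183825951), array([[-81.2703,  -2.8952,  88.4861],
       [-81.22  ,   3.0537,  87.1836],
       [-81.116 ,  -2.5994,  84.0197],
       [-80.9406,  -8.1199,  88.9658],
       [ 77.3685,  -4.6792,  90.1955],
       [ 77.5754,  -3.8466,  93.4674],
       [ 77.6707,   1.5424,  93.0687],
       [ 77.7881,  -4.7275,  85.9688]]))
0.098 [[-53.1156  12.3941 113.5108]
 [-52.9635  12.5793 109.313 ]
 [-52.8064  12.7728 105.0817]
 [-52.7098   7.2236 105.8035]
 [-52.6879   1.3773  98.8132]
 [-52.2295   7.947  100.9322]
 [-52.1738   8.2217 108.6764]
 [-52.0073   2.6261 101.4191]
 [-50.2045   5.76   101.8361]
 [-50.0534  17.7018 111.5159]
 [-49.9739  12.0395 108.333 ]
 [-49.7594  12.4925 111.8184]
 [-49.6203   6.8466 104.6249]
 [-48.8195   8.2971 106.9876]
 [-48.261   15.1215 112.8385]
 [-46.8539 -11.2238  98.9228]
 [-46.3585 -15.9788  98.8495]
 [-45.9618 -14.9871 105.8197]
 [-45.7356 -14.7986 101.5259]
 [-45.3741 -19.3581 109.373 ]
 [-45.0154 -18.5969 112.5033]
 [-44.226  -22.7917 111.8236]
 [-43.7036 -17.0676  98.486 ]
 [-42.7655 -20.2749 112.8604]
 [-42.2706 -14.5875  99.6104]
 [-39.3518 -20.1165 111.0355]
 [ 37.8374 -15.3708 101.5212]
 [ 38.113  -14.5282 104.6842]
 [ 39.2151  -8.2457  98.9163]
 [ 39.5596 -16.8769 109.9356]
 [ 40.1152 -16.6216 105.4871]
 [ 41.2023 -18.9299 114.8163]
 [ 41.2098 -19.409  111.2642]
 [ 41.722  -14.9759  99.3459]
 [ 42.0043 -18.8537 106.4592]
 [ 43.4336 -21.1739 111.6857]
 [ 44.7289 -18.9789 113.2078]
 [ 45.5996   8.4721 110.159 ]
 [ 46.3983   8.6543 101.6866]
 [ 47.2703  10.2955 103.9492]
 [ 47.6248   5.4215 103.7527]
 [ 47.6606   5.0044 100.0758]
 [ 49.8132   8.8428 103.9598]
 [ 50.5723  10.795  109.9874]
 [ 51.3371   5.0717  98.3186]
 [ 51.7884  11.9778 104.5124]]
```

The bar is centred to about 1 mm and the jaws are shut. Next I go above the handle and turn 90°.

>>> move_arm(
  rows=[
    {"tx":-0.0007,"ty":-0.02,"tz":0,"rx":0,"ry":0,"rz":0,"claw":0.3},
    {"tx":-0.0007,"ty":-0.025,"tz":0,"rx":0,"ry":0,"rz":0,"claw":0.3},
    {"tx":-0.0007,"ty":-0.025,"tz":0,"rx":0,"ry":0,"rz":0,"claw":0.3},
    {"tx":-0.0007,"ty":-0.02,"tz":0,"rx":0,"ry":0,"rz":0,"claw":0.3},
    {"tx":0,"ty":0,"tz":0,"rx":0,"ry":0,"rz":6.9,"claw":0.3},
    {"tx":0,"ty":0,"tz":0,"rx":0,"ry":0,"rz":6.9,"claw":0.3},
    {"tx":0,"ty":0,"tz":0,"rx":0,"ry":0,"rz":6.9,"claw":0.3},
    {"tx":0,"ty":0,"tz":0,"rx":0,"ry":0,"rz":6.9,"claw":0.3},
    {"tx":0,"ty":0,"tz":0,"rx":0,"ry":0,"rz":6.9,"claw":0.3},
    {"tx":0,"ty":0,"tz":0,"rx":0,"ry":0,"rz":6.9,"claw":0.3},
    {"tx":0,"ty":0,"tz":0,"rx":0,"ry":0,"rz":6.9,"claw":0.3},
    {"tx":0,"ty":0,"tz":0,"rx":0,"ry":0,"rz":6.9,"claw":0.3},
  ],
)

```text
t: 11.08
position: [0.6007, -0.1089, 0.1548]
eef_rot: [0.443, 0.896, -0.0, -0.001]
wrist_force: [0.4, -0.3, 0.7]
finger_gap: 0.061
grip_force: 0.0
```

>>> move_arm(
  rows=[
    {"tx":0,"ty":0,"tz":0,"rx":0,"ry":0,"rz":6.9,"claw":0.3},
    {"tx":0,"ty":0,"tz":0,"rx":0,"ry":0,"rz":6.9,"claw":0.3},
    {"tx":0,"ty":0,"tz":0,"rx":0,"ry":0,"rz":6.9,"claw":0.3},
    {"tx":0,"ty":0,"tz":0,"rx":0,"ry":0,"rz":6.9,"claw":0.3},
    {"tx":0,"ty":0,"tz":0,"rx":0,"ry":0,"rz":6.9,"claw":0.3},
    {"tx":0,"ty":0,"tz":0,"rx":0,"ry":0,"rz":0,"claw":0.3},
    {"tx":0,"ty":0,"tz":0,"rx":0,"ry":0,"rz":0,"claw":0.3},
    {"tx":0,"ty":0,"tz":0,"rx":0,"ry":0,"rz":0,"claw":0.3},
  ],
)

```text
t: 11.75
position: [0.6009, -0.1089, 0.1551]
eef_rot: [0.685, 0.728, -0.0, -0.0]
wrist_force: [-1.2, -0.3, -0.2]
finger_gap: 0.0609
grip_force: 0.0
```

```bash
python3 - <<'E'
from h import *
go(.6007,-.1088,.074,3)
E
```

```text
t 11.75 pos [ 0.6009 -0.1089  0.1551] yaw 3.47090028080915 rotvec [-0.0402  0.0096  0.4709] shift [ 0.0001 -0.0002  0.0811] gap 0.06090453002913692 F [-1.228  -0.2913 -0.1789] q7 0.4024073449951002 q1 -0.3971588753463519
```

>>> move_arm(
  rows=[
    {"tx":0,"ty":0,"tz":0.015,"rx":0,"ry":0,"rz":0.47,"claw":0.3},
    {"tx":0,"ty":0,"tz":0.015,"rx":0,"ry":0,"rz":0,"claw":0.3},
    {"tx":0,"ty":0,"tz":0.015,"rx":0,"ry":0,"rz":0,"claw":0.3},
    {"tx":0,"ty":0,"tz":0.015,"rx":0,"ry":0,"rz":0,"claw":0.3},
    {"tx":0,"ty":0,"tz":0.01,"rx":0,"ry":0,"rz":0,"claw":0.3},
    {"tx":0,"ty":0,"tz":0.01,"rx":0,"ry":0,"rz":0,"claw":0.3},
    {"tx":0,"ty":0,"tz":0,"rx":0,"ry":0,"rz":0,"claw":0.3},
  ],
  squeeze=30,
)

```text
t: 12.33
position: [0.6002, -0.1089, 0.0738]
eef_rot: [0.69, 0.724, -0.001, -0.001]
wrist_force: [-0.6, 0.5, -0.5]
finger_gap: 0.0612
grip_force: 0.0
```

>>> move_arm(
  rows=[
    {"tx":0,"ty":0,"tz":0,"rx":0,"ry":0,"rz":0,"claw":-1},
    {"tx":0,"ty":0,"tz":0,"rx":0,"ry":0,"rz":0,"claw":-1},
    {"tx":0,"ty":0,"tz":0,"rx":0,"ry":0,"rz":0,"claw":-1},
    {"tx":0,"ty":0,"tz":0,"rx":0,"ry":0,"rz":0,"claw":-1},
    {"tx":0,"ty":0,"tz":0,"rx":0,"ry":0,"rz":0,"claw":-1},
    {"tx":0,"ty":0,"tz":0,"rx":0,"ry":0,"rz":0,"claw":-1},
    {"tx":0,"ty":0,"tz":0,"rx":0,"ry":0,"rz":0,"claw":-1},
    {"tx":0,"ty":0,"tz":0,"rx":0,"ry":0,"rz":0,"claw":-1},
    {"tx":0,"ty":0,"tz":0,"rx":0,"ry":0,"rz":0,"claw":-1},
  ],
)

```text
t: 13.08
position: [0.6001, -0.109, 0.0759]
eef_rot: [0.69, 0.724, -0.0, -0.001]
wrist_force: [-9.6, 0.7, 13.7]
finger_gap: 0.0207
grip_force: 30.1
```

The button is pressed in, with the gap at 21 mm. I'll relieve the side and vertical load before drawing.

>>> move_arm(
  rows=[
    {"tx":0,"ty":-0.001,"tz":-0.001,"rx":0,"ry":0,"rz":0,"claw":-1},
    {"tx":0,"ty":-0.001,"tz":-0.001,"rx":0,"ry":0,"rz":0,"claw":-1},
    {"tx":0,"ty":0,"tz":0,"rx":0,"ry":0,"rz":0,"claw":-1},
  ],
)

```text
t: 13.33
position: [0.5996, -0.1087, 0.0765]
eef_rot: [0.69, 0.724, 0.0, 0.001]
wrist_force: [11.3, -2.5, -24.9]
finger_gap: 0.0203
grip_force: 29.8
```

```bash
python3 - <<'E'
from h import *
o=r.get_obs();p=o['position']
go(p[0]-.0525*.02,p[1]+.02,p[2],3)
E
```

```text
t 13.3333 pos [ 0.5996 -0.1087  0.0765] yaw 2.7883488253450732 rotvec [ 0.0543  0.0465 -0.2117] shift [ 0.02 -0.    0.  ] gap 0.020324991001613994 F [ 11.2612  -2.5265 -24.9022] q7 0.4506247997006268 q1 -0.3520647670224382
```

>>> move_arm(
  rows=[
    {"tx":0,"ty":0.001,"tz":0.0012,"rx":0,"ry":0,"rz":0,"claw":-1},
    {"tx":0.003,"ty":0,"tz":0,"rx":0,"ry":0,"rz":0,"claw":-1},
    {"tx":0.005,"ty":0,"tz":0,"rx":0,"ry":0,"rz":0,"claw":-1},
    {"tx":0.006,"ty":0,"tz":0,"rx":0,"ry":0,"rz":0,"claw":-1},
    {"tx":0.006,"ty":0,"tz":0,"rx":0,"ry":0,"rz":0,"claw":-1},
    {"tx":0,"ty":0,"tz":0,"rx":0,"ry":0,"rz":0,"claw":-1},
    {"tx":0,"ty":0,"tz":0,"rx":0,"ry":0,"rz":0,"claw":-1},
  ],
)

```text
t: 13.92
position: [0.5988, -0.0883, 0.0762]
eef_rot: [0.69, 0.724, -0.0, -0.0]
wrist_force: [-1.5, -1.4, -3.7]
finger_gap: 0.0206
grip_force: 30.0
```

```bash
python3 - <<'E'
from h import *
o=r.get_obs();p=o['position'];print(o['wrist_torque'],o['grip_force'])
go(p[0]-.0525*.02,p[1]+.02,p[2],3)
r.camera('side')
for t in('handle','seat','pointer','rider_tip'):print(t,[(x['score'],x['centre']) for x in r.tip_of(t,'side')[:2]])
E
```

```text
[-0.5328  0.0795  0.1908] 29.96560424566269
t 13.9167 pos [ 0.5988 -0.0883  0.0762] yaw 2.8045669541487612 rotvec [-0.0342 -0.0155 -0.1954] shift [ 0.02 -0.    0.  ] gap 0.020592695788338118 F [-1.4637 -1.3769 -3.6747] q7 0.4177298648332714 q1 -0.3865443064961973
handle [(0.59, [0.6033, -0.0848, 0.0922])]
seat [(0.82, [0.5927, 0.0, 0.0801])]
pointer []
rider_tip []
```

The arm came out 20 mm freely. I'll continue to about 100 mm.

>>> move_arm(
  rows=[
    {"tx":0.006,"ty":0,"tz":0,"rx":0,"ry":0,"rz":0,"claw":-1},
    {"tx":0.008,"ty":0,"tz":0,"rx":0,"ry":0,"rz":0,"claw":-1},
    {"tx":0.008,"ty":0,"tz":0,"rx":0,"ry":0,"rz":0,"claw":-1},
    {"tx":0.008,"ty":0,"tz":0,"rx":0,"ry":0,"rz":0,"claw":-1},
    {"tx":0.006,"ty":0,"tz":0,"rx":0,"ry":0,"rz":0,"claw":-1},
    {"tx":0.004,"ty":0,"tz":0,"rx":0,"ry":0,"rz":0,"claw":-1},
    {"tx":0,"ty":0,"tz":0,"rx":0,"ry":0,"rz":0,"claw":-1},
  ],
)

```text
t: 14.75
position: [0.5967, -0.0481, 0.0762]
eef_rot: [0.69, 0.724, -0.0, -0.001]
wrist_force: [-5.5, -2.7, -2.4]
finger_gap: 0.0204
grip_force: 30.0
```

>>> move_arm(
  rows=[
    {"tx":0.006,"ty":0,"tz":0,"rx":0,"ry":0,"rz":0,"claw":-1},
    {"tx":0.008,"ty":0,"tz":0,"rx":0,"ry":0,"rz":0,"claw":-1},
    {"tx":0.008,"ty":0,"tz":0,"rx":0,"ry":0,"rz":0,"claw":-1},
    {"tx":0.008,"ty":0,"tz":0,"rx":0,"ry":0,"rz":0,"claw":-1},
    {"tx":0.006,"ty":0,"tz":0,"rx":0,"ry":0,"rz":0,"claw":-1},
    {"tx":0.004,"ty":0,"tz":0,"rx":0,"ry":0,"rz":0,"claw":-1},
    {"tx":0,"ty":0,"tz":0,"rx":0,"ry":0,"rz":0,"claw":-1},
    {"tx":0,"ty":0,"tz":0,"rx":0,"ry":0,"rz":0,"claw":-1},
  ],
)

```text
t: 15.42
position: [0.5945, -0.009, 0.0761]
eef_rot: [0.69, 0.724, -0.001, -0.0]
wrist_force: [-6.0, -4.1, -1.2]
finger_gap: 0.0201
grip_force: 30.0
```

```bash
python3 - <<'E'
from h import *
y=np.array([-.0525,.9986]);o=r.get_obs();p=o['position'];print(o['wrist_force'],p)
for k in range(3):
  for c in('side','top'):
    im,d=shot(c,f'{c}4')
    for t in('seat','pointer','rider_tip','gauge_bar'):print(c,t,[(round(x['score'],2),np.array(x['centre']),np.array(x['centre'])[:2]@y) for x in r.tip_of(t,c)[:1]])
s=cv2.imread('pics/side4.png');t=cv2.imread('pics/top4.png')
cv2.imwrite('pics/c6.png',np.hstack([cv2.resize(s[115:195,250:330],(400,400),interpolation=cv2.INTER_CUBIC),cv2.resize(t[100:170,195:265],(400,400),interpolation=cv2.INTER_CUBIC)]))
E
```

```text
[-5.9514 -4.137  -1.1802] [ 0.5945 -0.009   0.0761]
side seat [(0.63, array([0.5908, 0.0821, 0.0838]), np.float64(0.05096806000000001))]
side pointer [(0.78, array([0.6605, 0.0405, 0.0351]), np.float64(0.005767050000000003))]
side rider_tip [(0.58, array([0.6548, 0.0565, 0.0405]), np.float64(0.022043900000000005))]
side gauge_bar [(0.65, array([0.343 , 0.3908, 0.0068]), np.float64(0.37224538))]
top seat []
top pointer []
top rider_tip []
top gauge_bar [(0.67, array([0.3458, 0.3892, 0.0098]), np.float64(0.37050062))]
side seat [(0.9, array([0.589 , 0.0787, 0.0829]), np.float64(0.047667320000000006))]
side pointer [(0.77, array([0.657 , 0.0369, 0.0348]), np.float64(0.002355840000000005))]
side rider_tip [(0.6, array([0.6593, 0.0568, 0.0383]), np.float64(0.022107230000000005))]
side gauge_bar [(0.75, array([0.3459, 0.3917, 0.0048]), np.float64(0.37299187000000006))]
top seat []
top pointer []
top rider_tip []
top gauge_bar [(0.8, array([0.7373, 0.3094, 0.0125]), np.float64(0.27025859))]
side seat [(0.59, array([0.587 , 0.0794, 0.0803]), np.float64(0.04847134))]
side pointer [(0.64, array([0.6565, 0.0368, 0.0346]), np.float64(0.002282230000000003))]
side rider_tip [(0.58, array([0.6563, 0.0563, 0.0428]), np.float64(0.021765430000000002))]
side gauge_bar [(0.64, array([0.3423, 0.3922, 0.0045]), np.float64(0.37368017000000003))]
top seat []
top pointer []
top rider_tip []
top gauge_bar [(0.95, array([0.7396, 0.3071, 0.0102]), np.float64(0.26784106))]
```

View pics/c6.png

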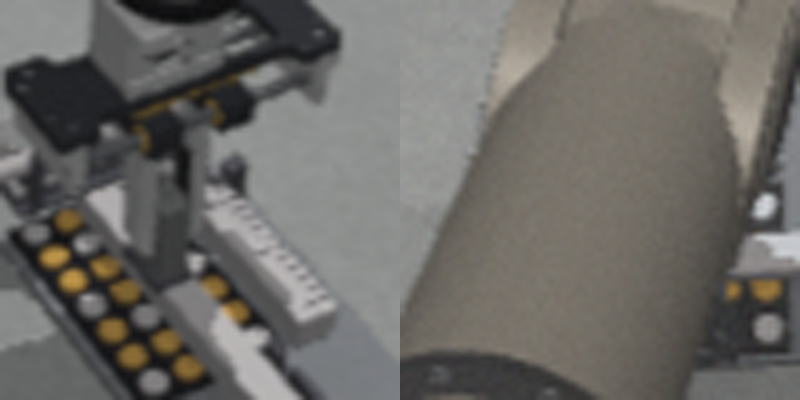

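c6 shows the pointer still short of the rider at (235,170) in the left half; the top view is blocked. I'll rectify the scale area into stand coordinates to read the rider against the scale lines, since the first top picture sees it almost vertically.

```bash
python3 - <<'E'
from h import *
O=np.array([.6003,-.1488]);a=np.array([.9986,.0525]);n=np.array([-.0525,.9986])
def rect(c,f,z,s=4.4,x0=45,x1=105,y0=70,y1=250):
    src=np.float32([[x0,y0],[x1,y0],[x1,y1],[x0,y1]])
    pix=np.float32([proj(c,np.r_[O+a*x/1e3+n*y/1e3,z]) for x,y in src])
    dst=np.float32([[(y-y0)*s,(x1-x)*s] for x,y in src]) # right=+y, up=+x
    im=cv2.imread(f'pics/{f}.png')
    o=cv2.warpPerspective(im,cv2.getPerspectiveTransform(pix,dst),(int((y1-y0)*s),int((x1-x0)*s)),flags=cv2.INTER_CUBIC)
    return o
outs=[]
for c,f,z in(('top','top0',.034),('side','side4',.038)):
    o=rect(c,f,z);g=o.copy()
    g=cv2.convertScaleAbs(o,alpha=1.3)
    for y in range(70,251,10):
        X=int((y-70)*4.4);cv2.line(g,(X,0),(X,10 if y%50 else 25),(0,0,255),1)
    outs.append(g)
    np.save(f'pics/{f}_r.npy',o)
    # strip intensity profile at x 62 and near outer edge
    gr=cv2.cvtColor(o,cv2.COLOR_BGR2GRAY).astype(float)
    for xc in(62,66,70,76,81):
        r0=int((105-xc-1)*4.4);pr=gr[r0:r0+9].mean(0);print(f,xc,[int(pr[int((y-70)*4.4)]) for y in range(72,246,2)])
    outs.append(np.zeros((8,o.shape[1],3),np.uint8))
im=np.vstack(outs);print(im.shape);cv2.imwrite('pics/c7.png',im)
E
```

```text
top0 62 [120, 123, 142, 167, 187, 188, 172, 160, 162, 180, 186, 183, 180, 180, 182, 185, 180, 166, 123, 77, 64, 71, 77, 89, 101, 107, 117, 131, 147, 151, 141, 128, 127, 126, 119, 100, 88, 96, 126, 164, 182, 193, 188, 187, 185, 183, 184, 185, 182, 180, 181, 180, 178, 178, 178, 180, 181, 180, 179, 180, 184, 186, 188, 190, 191, 192, 192, 191, 190, 188, 188, 191, 191, 188, 189, 190, 189, 186, 185, 188, 184, 174, 149, 126, 121, 124, 130]
top0 66 [119, 124, 142, 164, 180, 181, 170, 160, 164, 181, 184, 181, 181, 183, 184, 184, 181, 175, 153, 131, 134, 154, 171, 178, 176, 177, 177, 177, 178, 172, 159, 130, 104, 96, 97, 96, 103, 115, 136, 161, 177, 186, 182, 183, 183, 181, 182, 184, 184, 184, 184, 183, 183, 185, 184, 181, 181, 182, 183, 183, 183, 185, 186, 185, 174, 162, 150, 160, 183, 185, 182, 184, 184, 183, 184, 183, 183, 182, 181, 184, 182, 173, 152, 131, 123, 123, 129]
top0 70 [123, 129, 144, 166, 181, 181, 171, 164, 169, 182, 184, 182, 182, 183, 185, 183, 183, 184, 186, 186, 184, 183, 186, 185, 184, 184, 184, 183, 186, 181, 169, 137, 109, 115, 126, 122, 126, 137, 156, 168, 168, 177, 184
[... 2534 characters left out ...]
61, 160, 169, 175, 173, 170, 170, 172, 169, 154, 145, 150, 160, 162, 152, 145, 146, 155, 155, 143, 138, 146, 159, 159, 146, 142, 152, 164, 161, 149, 140, 128, 109, 90, 74, 70, 75, 81, 87, 93, 95, 96, 97, 96, 92, 86, 76, 59, 43, 32, 28, 29, 30, 31, 31, 29, 26]
side4 81 [143, 166, 173, 164, 145, 130, 142, 167, 168, 153, 143, 153, 174, 172, 154, 143, 153, 173, 175, 158, 147, 155, 172, 175, 162, 151, 155, 161, 154, 142, 141, 153, 161, 159, 151, 152, 164, 171, 167, 155, 147, 154, 164, 156, 142, 138, 147, 158, 154, 138, 132, 147, 160, 146, 120, 103, 117, 143, 141, 128, 115, 102, 89, 75, 71, 78, 90, 103, 113, 112, 105, 101, 102, 102, 98, 97, 97, 93, 84, 77, 73, 71, 71, 70, 67, 64, 55]
(544, 792, 3)
```

View pics/c7.png

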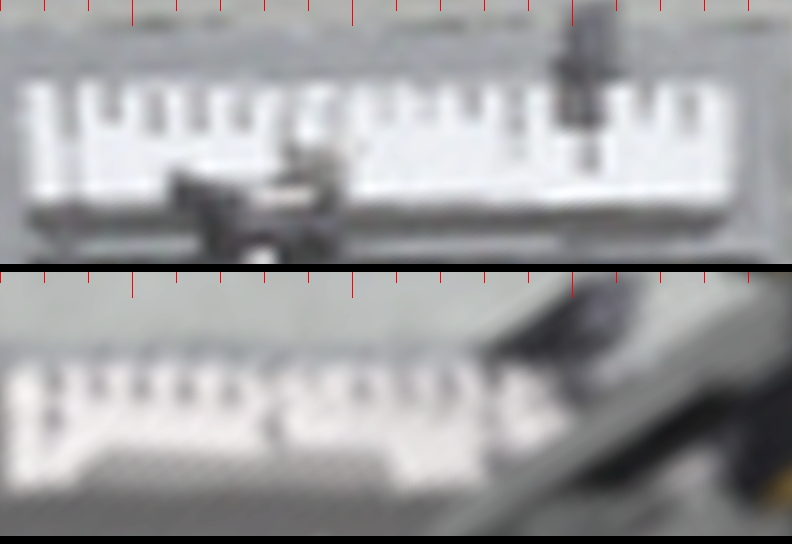

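In c7 (top half, the first picture) the blade is at (588,160). That is stand y ≈ 203–204, with the scale reading about 1.5 mm high. The scale lines run from (70,100) to (690,115). I'll refine this by sub-pixel centroids, no more viewing.

```bash
python3 - <<'E'
from h import *
O=np.array([.6003,-.1488]);a=np.array([.9986,.0525]);n=np.array([-.0525,.9986])
def prof(c,f,x,z,ys):
    im=cv2.cvtColor(cv2.imread(f'pics/{f}.png'),cv2.COLOR_BGR2GRAY).astype(np.float32)
    q=np.array([proj(c,np.r_[O+a*x/1e3+n*y/1e3,z]) for y in ys],np.float32)
    return cv2.remap(im,q[:,:1].copy(),q[:,1:].copy(),cv2.INTER_LINEAR).ravel()
def cen(c,f,xs,z,y0,y1):
    ys=np.arange(y0,y1,.25);p=np.mean([prof(c,f,x,z,ys) for x in xs],0)
    w=np.clip(np.linspace(p[0],p[-1],len(p))-p,0,None);return round((w*ys).sum()/max(w.sum(),1e-6),2),int(w.max())
for f in('top0',):
    print('ticks',[(t,cen('top',f,(79,80,81,82),.034,t-3.5,t+6.5)) for t in(85,95,105,115,125,175,185,215,225)])
    print('long',[(t,cen('top',f,(69,70,71),.034,t-4,t+7)) for t in(85,185)])
    for x in(64,65,66,67,68,69,70,71,72,73): print('blade',x,cen('top',f,(x,),.04,196,211))
    print('rider',[cen('top',f,(x,),.046,190,216) for x in(78,82,86,90)])
for f in('side0','side3'):
    print(f,'ticks',[(t,cen('side',f,(79,80,81,82),.034,t-5,t+5)) for t in(85,95,105,185,215,225)])
    for z in(.038,.042):print(z,[(x,cen('side',f,(x,),z,194,212)) for x in range(64,74)])
E
```

```text
ticks [(85, (np.float64(85.37), 29)), (95, (np.float64(95.29), 28)), (105, (np.float64(105.19), 27)), (115, (np.float64(115.04), 23)), (125, (np.float64(125.11), 23)), (175, (np.float64(176.84), 36)), (185, (np.float64(186.67), 35)), (215, (np.float64(216.29), 30)), (225, (np.float64(226.17), 35))]
long [(85, (np.float64(85.89), 18)), (185, (np.float64(187.07), 18))]
blade 64 (np.float64(203.28), 24)
blade 65 (np.float64(203.2), 36)
blade 66 (np.float64(203.24), 45)
blade 67 (np.float64(203.24), 46)
blade 68 (np.float64(203.22), 46)
blade 69 (np.float64(203.2), 46)
blade 70 (np.float64(203.16), 45)
blade 71 (np.float64(203.13), 43)
blade 72 (np.float64(203.09), 42)
blade 73 (np.float64(202.8), 46)
rider [(np.float64(200.63), 71), (np.float64(200.6), 66), (np.float64(201.81), 59), (np.float64(202.8), 48)]Traceback (most recent call last):
  File "<stdin>", line 16, in <module>
  File "<stdin>", line 8, in cen
  File "<stdin>", line 5, in prof
  File "h.py", line 10, in proj
    m=r.camera_model(c);K=np.array(m['K']);T=np.linalg.inv(np.array(m['cam_to_world']))
ValueError: time passes only in moves, steps and waits
```

>>> move_arm(
  rows=[
    {"tx":0.004,"ty":0,"tz":0,"rx":0,"ry":0,"rz":0,"claw":-1},
    {"tx":0.005,"ty":0,"tz":0,"rx":0,"ry":0,"rz":0,"claw":-1},
    {"tx":0.005,"ty":0,"tz":0,"rx":0,"ry":0,"rz":0,"claw":-1},
    {"tx":0.003,"ty":0,"tz":0,"rx":0,"ry":0,"rz":0,"claw":-1},
    {"tx":0,"ty":0,"tz":0,"rx":0,"ry":0,"rz":0,"claw":-1},
    {"tx":0,"ty":0,"tz":0,"rx":0,"ry":0,"rz":0,"claw":-1},
  ],
)

```text
t: 17.42
position: [0.5936, 0.0079, 0.0762]
eef_rot: [0.69, 0.724, -0.001, -0.001]
wrist_force: [-7.0, -4.5, -0.9]
finger_gap: 0.0205
grip_force: 30.0
```

```bash
python3 - <<'E'
from h import *
import functools
O=np.array([.6003,-.1488]);a=np.array([.9986,.0525]);n=np.array([-.0525,.9986])
o=r.get_obs();print(o['position'],(o['position'][:2]-[.5996,-.1087])@n,o['wrist_force'],o['finger_gap'],o['grip_force'])
D=[]
for k in range(5):
    shot('side','side5')
    P=r.tip_of('pointer','side')[:1];Q=r.tip_of('rider_tip','side')[:1]
    print([ (x['score'],x['centre'],(np.array(x['centre'])[:2]-O)@n) for x in P+Q])
m=r.camera_model('side');K=np.array(m['K']);T=np.linalg.inv(np.array(m['cam_to_world']))
def prj(P):
    q=T@np.r_[P,1];return K[0,0]*q[0]/-q[2]+K[0,2],K[1,1]*-q[1]/-q[2]+K[1,2]
outs=[]
for f in('side0','side5'):
    src=np.float32([[45,170],[100,170],[100,240],[45,240]]);s=5.5
    pix=np.float32([prj(np.r_[O+a*x/1e3+n*y/1e3,.038]) for x,y in src])
    dst=np.float32([[(y-170)*s,(100-x)*s] for x,y in src])
    g=cv2.warpPerspective(cv2.imread(f'pics/{f}.png'),cv2.getPerspectiveTransform(pix,dst),(385,302),flags=cv2.INTER_CUBIC)
    for y in range(170,241,10):cv2.line(g,(int((y-170)*s),0),(int((y-170)*s),8),(0,0,255),1)
    outs.append(g)
s5=cv2.imread('pics/side5.png')
outs=[np.hstack(outs),np.hstack([cv2.resize(cv2.imread(f'pics/{f}.png')[130:170,265:316],(385,290),interpolation=cv2.INTER_CUBIC) for f in('side0','side5')])]
cv2.imwrite('pics/c8.png',np.vstack(outs))
E
```

```text
[0.5936 0.0079 0.0762] 0.11672444087628152 [-6.9804 -4.459  -0.8581] 0.020487533389359148 29.9826979637146
[(0.57, [0.6588, 0.0559, 0.038], np.float64(0.20134217000000001)), (0.53, [0.5169, 0.3118, -0.0049], np.float64(0.46433366000000004))]
[(0.67, [0.6553, 0.0543, 0.0358], np.float64(0.19992816)), (0.54, [0.657, 0.0585, 0.0397], np.float64(0.20403303))]
[(0.79, [0.6574, 0.057, 0.0386], np.float64(0.20251413)), (0.57, [0.6597, 0.0568, 0.0399], np.float64(0.20219366000000003))]
[(0.92, [0.6565, 0.0522, 0.0366], np.float64(0.1977681)), (0.72, [0.3764, 0.1591, 0.0009], np.float64(0.31922368999999995))]
[(0.53, [0.6573, 0.0552, 0.041], np.float64(0.20072189999999998))]
```

View pics/c8.png

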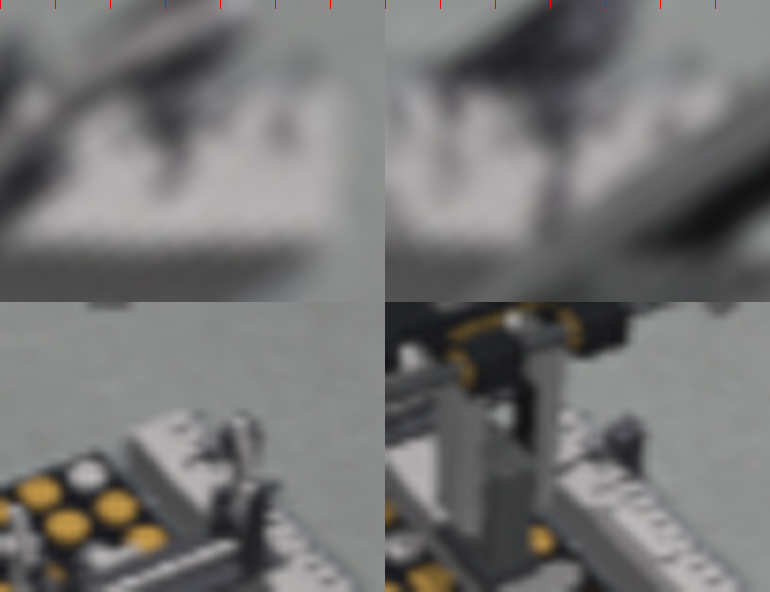

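In c8 the blade and pointer nearly form one line, at about (560,170) in the right rectified view. I'll measure the rest numerically.

```bash
python3 - <<'E'
from h import *
O=np.array([.6003,-.1488]);a=np.array([.9986,.0525]);n=np.array([-.0525,.9986])
m=r.camera_model('side');K=np.array(m['K']);T=np.linalg.inv(np.array(m['cam_to_world']))
def prj(P):
    q=T@np.r_[P,1];return K[0,0]*q[0]/-q[2]+K[0,2],K[1,1]*-q[1]/-q[2]+K[1,2]
def cen(f,x,y0,y1,z=.038):
    im=cv2.cvtColor(cv2.imread(f'pics/{f}.png'),cv2.COLOR_BGR2GRAY).astype(np.float32)
    ys=np.arange(y0,y1,.25);q=np.array([prj(np.r_[O+a*x/1e3+n*y/1e3,z]) for y in ys],np.float32)
    p=cv2.remap(im,q[:,:1].copy(),q[:,1:].copy(),cv2.INTER_CUBIC).ravel()
    i=p.argmin();w=np.clip(np.linspace(p[0],p[-1],len(p))-p,0,None)
    return x,ys[i],round(float((w*ys).sum()/max(w.sum(),1e-6)),1),int(p[i])
print('side0 blade',[cen('side0',x,195,208) for x in range(62,77,2)])
print('side3 blade',[cen('side3',x,195,208) for x in range(62,77,2)])
print('side4 blade',[cen('side4',x,195,208) for x in range(66,77,2)])
print('side4 ptr',[cen('side4',x,176,190) for x in range(56,73,2)])
print('side5',[cen('side5',x,194,207) for x in range(54,77,2)])
for x in (58,60,62,64):print('tick185 s5',cen('side5',x+8,176,190))
E
```

```text
side0 blade [(62, np.float64(198.75), 198.5, 171), (64, np.float64(200.25), 200.1, 154), (66, np.float64(200.75), 200.6, 139), (68, np.float64(201.0), 201.2, 130), (70, np.float64(201.5), 201.8, 119), (72, np.float64(202.0), 201.8, 107), (74, np.float64(201.25), 201.2, 86), (76, np.float64(200.75), 200.9, 70)]
side3 blade [(62, np.float64(198.75), 198.8, 177), (64, np.float64(200.25), 200.6, 160), (66, np.float64(201.75), 201.2, 139), (68, np.float64(202.5), 201.9, 122), (70, np.float64(203.5), 202.6, 101), (72, np.float64(203.5), 202.7, 80), (74, np.float64(202.75), 201.8, 73), (76, np.float64(202.0), 201.1, 69)]
side4 blade [(66, np.float64(207.75), 197.5, 79), (68, np.float64(207.75), 201.0, 92), (70, np.float64(203.5), 201.8, 97), (72, np.float64(203.5), 202.0, 91), (74, np.float64(202.75), 201.5, 80), (76, np.float64(201.5), 201.1, 70)]
side4 ptr [(56, np.float64(189.75), 184.4, 87), (58, np.float64(189.75), 183.8, 95), (60, np.float64(187.5), 183.5, 95), (62, np.float64(184.25), 182.7, 101), (64, np.float64(183.0), 182.4, 115), (66, np.float64(183.0), 182.6, 133), (68, np.float64(182.5), 182.5, 142), (70, np.float64(181.75), 182.0, 139), (72, np.float64(181.5), 181.2, 137)]
side5 [(54, np.float64(206.75), 200.2, 87), (56, np.float64(206.75), 200.1, 91), (58, np.float64(200.75), 199.8, 91), (60, np.float64(200.5), 200.0, 93), (62, np.float64(201.0), 200.2, 100), (64, np.float64(200.75), 200.5, 102), (66, np.float64(201.0), 200.7, 111), (68, np.float64(201.25), 201.1, 121), (70, np.float64(202.0), 201.6, 119), (72, np.float64(202.0), 201.6, 107), (74, np.float64(201.5), 200.9, 86), (76, np.float64(200.75), 200.6, 71)]
tick185 s5 (66, np.float64(181.25), 181.7, 150)
tick185 s5 (68, np.float64(181.5), 182.1, 145)
tick185 s5 (70, np.float64(181.75), 181.9, 138)
tick185 s5 (72, np.float64(181.5), 181.2, 137)
```

>>> move_arm(
  rows=[
    {"tx":0.001,"ty":-0.0005,"tz":0,"rx":0,"ry":0,"rz":0,"claw":-1},
    {"tx":0,"ty":0,"tz":0,"rx":0,"ry":0,"rz":0,"claw":-1},
    {"tx":0,"ty":0,"tz":0,"rx":0,"ry":0,"rz":0,"claw":-1},
    {"tx":0,"ty":0,"tz":0,"rx":0,"ry":0,"rz":0,"claw":-1},
  ],
)

```text
t: 18.5
position: [0.5935, 0.0086, 0.0762]
eef_rot: [0.69, 0.724, -0.0, -0.0]
wrist_force: [-2.9, -4.9, -3.3]
finger_gap: 0.0202
grip_force: 30.0
```

```bash
python3 - <<'E'
from h import *
O=np.array([.6003,-.1488]);n=np.array([-.0525,.9986])
o=r.get_obs();print(o['position'],(o['position'][:2]-[.5996,-.1087])@n,o['wrist_force'],o['finger_gap'],o['grip_force'])
A=[];B=[]
for k in range(14):
    r.camera('side')
    for t,L in(('pointer',A),('rider_tip',B)):
        for x in r.tip_of(t,'side')[:1]:
            c=np.array(x['centre'])
            if abs(c[0]-.658)<.02: L.append((c[:2]-O)@n*1e3)
print(np.mean(A),np.std(A),len(A),np.mean(B),np.std(B),len(B))
print([(x['score'],x['centre']) for x in r.tip_of('gauge_bar','side')[:4]], r.get_obs()['t'])
E
```

```text
[0.5935 0.0086 0.0762] 0.11746722253642601 [-2.8966 -4.8665 -3.2615] 0.020216343919520825 29.977647364139557
200.54884428571424 1.1281469779859254 14 202.30973999999998 1.2846479694297532 10
[(0.75, [0.3432, 0.3914, 0.0072]), (0.67, [0.1737, 0.2914, 0.0085]), (0.65, [0.5934, 0.0925, 0.0831])] 20.65
```

>>> move_arm(
  rows=[
    {"tx":0.0004,"ty":0,"tz":0,"rx":0,"ry":0,"rz":0,"claw":-1},
    {"tx":0,"ty":0,"tz":0,"rx":0,"ry":0,"rz":0,"claw":-1},
    {"tx":0,"ty":0,"tz":0,"rx":0,"ry":0,"rz":0,"claw":-1},
    {"tx":0,"ty":0,"tz":0,"rx":0,"ry":0,"rz":0,"claw":-1},
  ],
)

```text
t: 20.98
position: [0.5935, 0.0089, 0.0762]
eef_rot: [0.69, 0.724, -0.0, -0.0]
wrist_force: [-3.2, -5.1, -3.9]
finger_gap: 0.0206
grip_force: 30.0
```

```bash
python3 - <<'E'
from h import *
o=r.get_obs();print(o['position'],o['wrist_force'],o['finger_gap'],o['grip_force'])
print(r.sign_off())
E
```

```text
[0.5935 0.0089 0.0762] [-3.1894 -5.1372 -3.9167] 0.02063731913649859 29.980146288871765
the job is handed in; nothing more can be done
None
```

I handed the job in at about 21 s. The gauge bar is seated level in the fork with the jaws shut over it, and the handle is pinched with the lock button squeezed in. The arm is held about 118 mm out with the pointer level with the rider, as near as I could measure: my estimates of that position ranged over about 2 mm.

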